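Serve the golden toast with the tongs

TASK

Pick up the kitchen tongs, close their red tips on the top edge of the golden slice of toast and draw it straight up out of the toast rack. Carry it over the small white plate and let the program finish there while the gripper still holds the tongs and the tongs the slice, upright, still and clearly above the middle of the plate, about a hand's breadth over it. Never touch the toast with the robot itself, and leave the two dark rye slices in their slots and the plate, jam jar and mug where they are.

Things in the scene. Friction and masses are not known exactly. Their poses are not given: they have to be found in the camera images.
- tongs: loose steel spring tongs, about 90 g, lying on edge so that they open sideways. Origin: underside, midway between the arms, at the station to grip (black inlays on both arms; steel flat from x -35 to +35 mm); x along the tongs to the tips, z up, all 22 mm tall. Bow's end at x -102. Outer width at the origin 54 mm open, 32 when closed on a 14 mm slice
- tongs_tips (a point): point midway between the red silicone tip pads, 111 mm ahead (x) of the tongs' origin and 11 mm above their underside. The pads are 54 mm long in x, 20 tall, with flat inner faces 62 mm apart when open; with the arms squeezed to 44 mm over their outsides at the origin, the pads are about 38 mm apart (50 over their backs)
- tongs_left (a joint): closing angle of the left (+y) arm (rad): 0 open, 0.12 with the pads parallel and 14 mm apart, stop at 0.145; the right arm mirrors it. A spring pushes the arms apart: at the tongs' origin about 3 N when open, 6 N when closed, so squeezed to 44 mm they can be carried; a grip of about 25 N closes them firmly on the slice
- rack: steel wire toast rack, fixed to the worktop, base 107 x 136 mm. Origin: underside centre. Three slots 45 mm apart along its y (at -45, 0, +45); in each a slice stands in the x-z plane on the base, 12 mm above the worktop, between paired wire arches 58.5 mm high that leave it 17 mm
- toast: the golden slice of white toast (light face, brown crust), about 45 g, 92 wide (x) x 14 thick (y) x 92 tall (z), in one of the three slots, so that its top edge is 104 mm above the worktop and the upper 45 mm stand free of the wires. Origin: centre of its lower edge
- rye_a: a dark brown rye slice of the same size and origin in another slot
- rye_b: the other dark brown rye slice, the same
- plate_centre (a point): centre of the small round white plate, 135 mm across, 21 mm high, lying flat and loose on the worktop; the point is half-way up it
- jam: loose jam jar with a red lid, 65 mm wide, 86 tall, standing behind the rack; origin underside centre
- mug: loose cream mug, 94 mm tall, 82 wide, 115 with its handle, standing behind the plate; origin on its underside, 17 mm from the axis towards the handle
Mind the look-alikes: they are no part of the job. Leave any blue or purple look-alike of the rye_b alone.

How it is judged:
By the outcome, as a careful person would: the job done as asked, in the order asked, and still so for the second after the job is handed in, while the arm keeps its last pose, push and grip.
It also fails if it takes over 42 s, if anything falls off the work surface, if the arm or the gripper's body presses on something with over 40 N, if the wrist force passes 120 N, or if a joint passes its speed limit or range.

ROBOT

A 7-joint arm with a two-finger parallel gripper is mounted at the origin on a cart in front of the work surface, level with it; the furniture and walls round the work are solid. World frame = base frame: x ahead of the robot, y to its left, z up, the work surface at z = 0. Lengths are in m, angles in rad, forces in N, time in s.
With the tool pointing down it reaches from about 0.4 to 0.875 m from the base axis. Payload 6.5 kg.
Tool frame: the origin (TCP) lies midway between the tips of the shut fingers; the grasp point (between the pads) lies 19 mm behind it; z points along the fingers, y is the direction in which the jaws open and shut (so a half turn about z gives the same grasp; the last joint's range is limited). The gripper opens to 88 mm and grips with 3 to 60 N. Pads are 18 mm wide; open, the fingers measure 123 mm over their backs; the gripper's body (75 mm by 187 mm) begins 45 mm behind the grasp point.
Start: joints at [-1.359, 0.536, -0.004, 1.538, 0.003, 1.067, -0.071], TCP at [0.178, 0.625, 0.239] pointing down, gripper open.
Joint ranges: [-2.7, 2.7], [-0.37, 2.16], [-1.27, 1.26], [0.24, 2.4], [-1.31, 4.45], [0.19, 1.91], [-2.76, 2.76]. Speed limits (rad/s): [2.39, 2.39, 3.14, 3.14, 3.14, 3.14, 3.14].

INTERFACE

Orientations are given as [roll, pitch, yaw] about the fixed x, y, z axes, in that order (R = Rz(yaw) Ry(pitch) Rx(roll)).
In Python, from workcell import manip gives the robot as it stands. The module is installed in compiled form; this text tells all that it offers.
- The arm moves only by the tool apply_moves, never from a script. Its argument "commands" is a list of rows, each an object of numbers: "x", "y", "z": the shift along the tool's x, y, z in cm; "rx", "ry", "rz": the turn, a rotation vector about the tool's x, y, z in degrees; "jaw": the opening, from 0 (shut) to 1 (fully open). A call has 1 to 8 rows; each row is the pose to reach, as a shift and turn from the pose measured when the call began, along the tool's axes at that moment; what a row does not reach only later rows make up. A row lasts 1/12 s, in which the tool goes at most 41.7 mm and 7.16 degrees, less where a joint would pass 70% of its speed; a pose out of reach is approached as far as the arm can. A call with a gripper value outside its range is refused whole. The fingers move at their own pace and stop on an object; "newtons" is the grip in N (left out, the last holds). Time passes only in rows, so rows that repeat a pose let the fingers close. It gives the time, the measured TCP pose, the force and the opening at its end, in the units of the state.
- manip.get_state(): the state, without advancing time (a new reading comes with each control period).
- manip.capture(name): name is "scene" or "top" or "wrist"; returns a dict with "color" (480x640x3 uint8, red, green, blue), "z_map" (480x640 float32, m along the optical axis (not along the pixel's ray), 0 where there is no reading), "fx", "fy", "cx", "cy" (pixels), "position" and "attitude" of the camera in the world. Camera axes: x right, y up, looking along -z (the intrinsics and any distortion apply to the point x, -y, -z); pixel columns grow to the right and rows downward; lengths in m; the calibration is good to about 2 mm. A picture is of the moment at which its call begins.
- manip.job_done(): hands the job in, once; it reports no verdict.
The state is a dict: "t": time; "qpos": joint angles; "dq": joint speeds; "effort": joint torques, N m; "tcp_pos": TCP position; "eef_rot": TCP orientation; "ft_force": force on the tool from outside, world axes, zero at the start; "ft_torque": the same for the moment, N m; "grip_width": finger opening in m.
Only numpy, scipy, OpenCV 4.12 (cv2) and the standard library are available. Lean on these libraries where they do the work, as an engineer would, in place of code of your own. Each camera call takes 0.05 s, during which the arm holds its last target.

## Working session

There is one attempt and no reset: what is moved stays moved. The work goes in short steps, Python scripts to look and compute and a tool call to move; the robot and the scene stay as the last step left them, time stands still between calls to the robot, and variables do not carry over. Pictures are saved under pics/ and viewed, and the job is handed in when it is done.

Besides the shell and the picture viewer there is one more tool, called after ">>>" in YAML: its name, and indented under it one key for each argument. apply_moves: Moves the arm, as the interface text tells. Its arguments: {"type":"object","properties":{"commands":{"type":"array"},"newtons":{"type":"number"}},"required":["commands"]}

```bash
mkdir -p pics; cat > h.py <<'E'
import numpy as np, cv2
from workcell import manip
from scipy.spatial.transform import Rotation as R
def cap(n,save=None):
    c=manip.capture(n)
    if save: cv2.imwrite('pics/'+save+'.png',c['color'][:,:,::-1])
    np.savez('/tmp/'+(save or n)+'.npz',**{k:np.asarray(v) for k,v in c.items()})
    return c
def rot(a):
    a=np.asarray(a,float)
    if a.shape==(3,3): return a
    if a.shape==(3,): return R.from_euler('xyz',a).as_matrix()
    return R.from_quat(a).as_matrix()
def pt(c,u,v,d=None):
    z=float(c['z_map'][int(v),int(u)]) if d is None else d
    p=np.array([(u-c['cx'])/c['fx']*z,-(v-c['cy'])/c['fy']*z,-z])
    return rot(c['attitude'])@p+c['position']
def cloud(c):
    v,u=np.mgrid[0:480,0:640]; z=c['z_map']
    p=np.stack([(u-c['cx'])/c['fx']*z,-(v-c['cy'])/c['fy']*z,-z],-1)
    return p@rot(c['attitude']).T+c['position']
def ray_z(c,u,v,h):
    p=np.array([(u-c['cx'])/c['fx'],-(v-c['cy'])/c['fy'],-1.]); d=rot(c['attitude'])@p
    o=np.asarray(c['position']); return o+d*(h-o[2])/d[2]
def load(n):
    return {k:v for k,v in np.load('/tmp/'+n+'.npz').items()}
E
python3 - <<'E'
from h import *
for n in ['scene','top','wrist']:
    c=cap(n,n+'0'); print(n,{k:v for k,v in c.items() if k not in('color','z_map')})
print(manip.get_state())
E
```

```text
scene {'fx': 557.4408194272271, 'fy': 557.4408194272271, 'cx': 317.5706942004811, 'cy': 232.70953009121607, 'position': array([-0.34143722, -0.85625778,  0.64459226]), 'attitude': array([ 1.11814641, -0.00152915, -0.86252148])}
top {'fx': 494.7690347608775, 'fy': 494.7690347608775, 'cx': 319.2213770565682, 'cy': 245.65855093835594, 'position': array([ 0.46987827, -0.07973451,  1.27481055]), 'attitude': array([ 0.1007198 ,  0.02349343, -1.5810807 ])}
wrist {'fx': 431.4360256043217, 'fy': 431.4360256043217, 'cx': 311.1912288926461, 'cy': 239.158654666588, 'position': array([0.10202746, 0.64716313, 0.38390781]), 'attitude': array([-3.11073457e-01,  7.21787116e-04,  1.29357154e+00])}
{'t': 0.15, 'qpos': array([-1.35919288,  0.53700549, -0.00442468,  1.53861291,  0.00263011,
        1.06729528, -0.07117444]), 'dq': array([ 0.00089346, -0.00302018,  0.00079934, -0.00245822, -0.00070404,
        0.00189092,  0.00097497]), 'effort': array([ 3.74498359e-04, -5.71328688e+01,  9.91284661e-01, -2.51828545e+01,
       -5.62272803e-02,  1.52232213e-02,  1.12774790e-04]), 'tcp_pos': array([0.17815557, 0.62463102, 0.2380448 ]), 'eef_rot': array([-3.14028342e+00,  1.31971527e-04,  2.86388876e+00]), 'ft_force': array([0.37652403, 0.36569625, 0.62398501]), 'ft_torque': array([-0.0052971 ,  0.0330711 , -0.00309607]), 'grip_width': 0.08801798812237521}
```

View pics/top0.png

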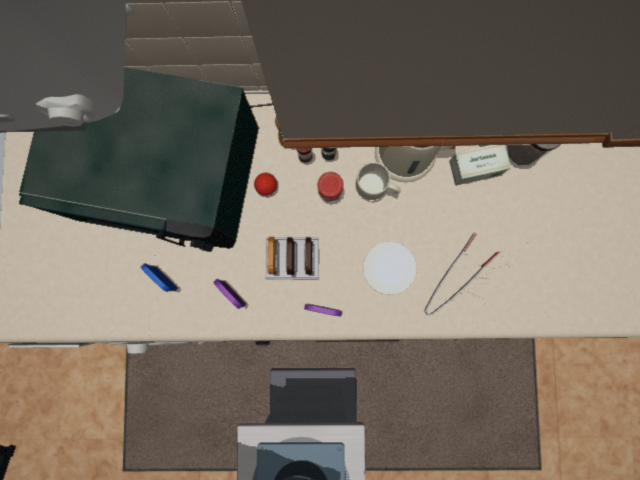

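View pics/scene0.png

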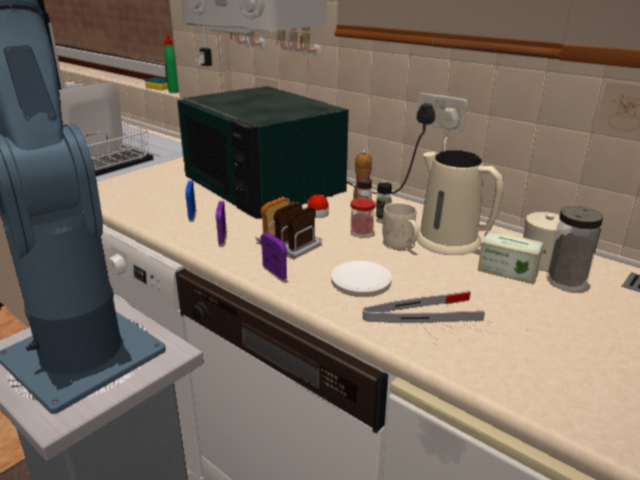

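```bash
python3 - <<'E'
from h import *
c=load('top0'); im=c['color'][:,:,::-1]
a=cv2.resize(im[215:335,395:535],None,fx=5,fy=5,interpolation=cv2.INTER_CUBIC); cv2.imwrite('pics/tongs.png',a)
a=cv2.resize(im[220:325,250:370],None,fx=5,fy=5,interpolation=cv2.INTER_CUBIC); cv2.imwrite('pics/rack.png',a)
P=cloud(c)
# heights in tongs region
q=P[220:330,400:520]; m=(q[...,2]>0.010)&(q[...,2]<0.05); v,u=np.nonzero(m); print(m.sum(), np.percentile(q[m][:,2],[5,50,95]))
for (u,v) in [(270,242),(270,255),(270,270),(291,256),(309,256),(390,268),(330,185),(373,180),(450,280)]: print(u,v,pt(c,u,v).round(4))
E
```

```text
658 [0.01049379 0.01650375 0.02402344]
270 242 [0.5987 0.0639 0.1042]
270 255 [0.5677 0.064  0.1038]
270 270 [0.5321 0.0644 0.1003]
291 256 [0.5645 0.0138 0.1058]
309 256 [ 0.5641 -0.0289  0.104 ]
390 268 [ 0.5385 -0.2313  0.0098]
330 185 [ 0.7402 -0.0809  0.0809]
373 180 [ 0.7677 -0.1928  0.0101]
450 280 [ 0.5067 -0.3855 -0.0036]
```

View pics/tongs.png

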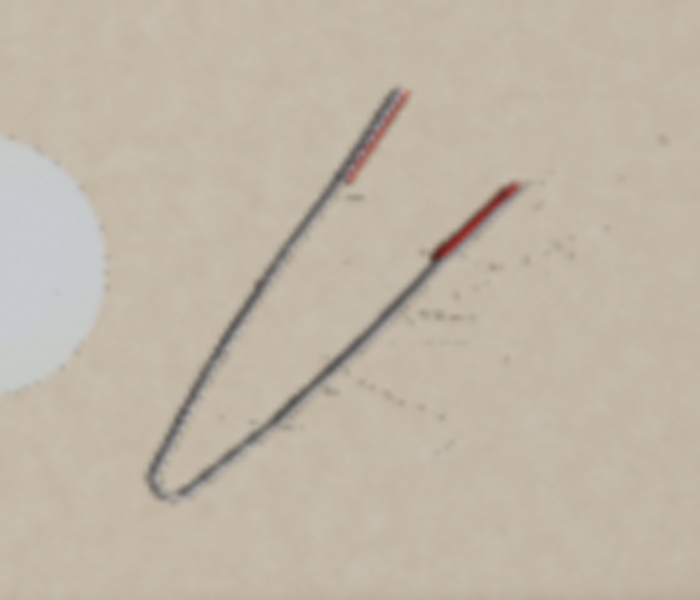

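View pics/rack.png

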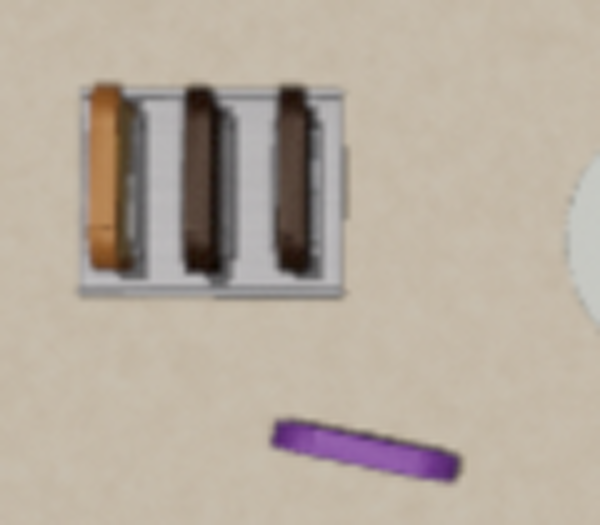

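```bash
python3 - <<'E'
from h import *
c=load('top0')
def w(u,v,h,o=(395,215)): return ray_z(c,u/5+o[0]-.4,v/5+o[1]-.4,h)
bow=w(163,495,.02); l=w(398,91,.021); r=w(518,185,.021); il=w(262,283,.022); ir=w(340,360,.022)
mid=(l+r)/2; d=mid-bow; print(bow,l,r,'len',np.linalg.norm(d[:2]),'yaw',np.degrees(np.arctan2(d[1],d[0])),'openw',np.linalg.norm(l-r))
e=d[:2]/np.linalg.norm(d[:2]); print('origin',bow[:2]+.102*e, mid[:2]-.138*e,'inlays',(il+ir)/2,np.linalg.norm(il-ir))
o=(250,220)
print('toast ends',w(107,87,.1,o),w(107,265,.104,o)); print('rack',[w(a,b,.005,o).round(4) for a,b in[(80,90),(343,90),(343,296),(80,296)]])
im=c['color'].astype(int); P=cloud(c)
m=(im.min(-1)>150)&(abs(P[...,0]-.54)<.1)&(abs(P[...,1]+.23)<.1)&(P[...,2]>.004)
print('plate',m.sum(),P[m][:,:2].min(0),P[m][:,:2].max(0),P[m].mean(0))
m=(P[...,2]>.098)&(P[...,2]<.11)&(abs(P[...,0]-.567)<.06)&(abs(P[...,1]-.064)<.02)
print('toast',m.sum(),P[m].min(0),P[m].max(0),P[m].mean(0))
m=(P[...,2]>.03)&(abs(P[...,0]-.43)<.05)&(abs(P[...,1]+.06)<.07); print('purple',P[m].min(0),P[m].max(0))
E
```

```text
[ 0.4227453  -0.32003113  0.02      ] [ 0.62471527 -0.44496388  0.021     ] [ 0.57613745 -0.50309827  0.021     ] len 0.23513090334945577 yaw -40.916168066696095 openw 0.07575891074424702
origin [ 0.49982351 -0.38683645] [ 0.49614408 -0.38364741] inlays [ 0.50860852 -0.39139563  0.022     ] 0.05413305713010326
toast ends [0.61123952 0.06204185 0.1       ] [0.52574613 0.06159821 0.104     ]
rack [array([0.6213, 0.0875, 0.005 ]), array([ 0.6195, -0.0488,  0.005 ]), array([ 0.5132, -0.0477,  0.005 ]), array([0.5147, 0.0875, 0.005 ])]
plate 2013 [ 0.44020298 -0.32933959] [ 0.6397419  -0.13062917] [ 0.5393878  -0.23040891  0.00887043]
toast 194 [0.52737642 0.05661828 0.09811266] [0.60872145 0.06935416 0.10894589] [0.56962544 0.0628792  0.10310409]
purple [ 0.42121916 -0.10341039  0.03122206] [ 0.46987827 -0.01463543  1.27481055]
```

```bash
cat >> h.py <<'E'
def rel(targets):
    """targets: (x,y,z,yawdeg) -> tool shift cm, rotvec deg from measured pose"""
    s=manip.get_state(); R0=rot(s['eef_rot']); p0=s['tcp_pos']
    print('t',round(s['t'],2),'tcp',p0.round(4),'rpy',np.degrees(s['eef_rot']).round(2),'w',round(s['grip_width'],4),'F',s['ft_force'].round(1),'q',s['qpos'].round(2))
    for x,y,z,yaw in targets:
        Rt=R.from_euler('xyz',[np.pi,0,np.radians(yaw)]).as_matrix()
        print((x,y,z,yaw),'->',(R0.T@(np.array([x,y,z])-p0)*100).round(2),np.degrees(R.from_matrix(R0.T@Rt).as_rotvec()).round(2))
E
python3 - <<'E'
from h import *
rel([(.42,.15,.24,139),(.47,-.2,.24,139),(.499,-.386,.2,139)])
E
```

```text
t 0.15 tcp [0.1782 0.6246 0.238 ] rpy [-1.7992e+02  1.0000e-02  1.6409e+02] w 0.088 F [0.4 0.4 0.6] q [-1.36  0.54 -0.    1.54  0.    1.07 -0.07]
(0.42, 0.15, 0.24, 139) -> [-36.27 -39.01  -0.14] [-7.000e-02  2.000e-02  2.509e+01]
(0.47, -0.2, 0.24, 139) -> [-50.67 -71.3   -0.1 ] [-7.000e-02  2.000e-02  2.509e+01]
(0.499, -0.386, 0.2, 139) -> [-58.56 -88.39   3.93] [-7.000e-02  2.000e-02  2.509e+01]
```

>>> apply_moves:
  commands:
    - {"x": -36, "y": -39, "z": 0, "rz": 25, "jaw": 1}
    - {"x": -36, "y": -39, "z": 0, "rz": 25, "jaw": 1}
    - {"x": -36, "y": -39, "z": 0, "rz": 25, "jaw": 1}
    - {"x": -36, "y": -39, "z": 0, "rz": 25, "jaw": 1}
    - {"x": -36, "y": -39, "z": 0, "rz": 25, "jaw": 1}
    - {"x": -36, "y": -39, "z": 0, "rz": 25, "jaw": 1}
    - {"x": -36, "y": -39, "z": 0, "rz": 25, "jaw": 1}
    - {"x": -36, "y": -39, "z": 0, "rz": 25, "jaw": 1}

```text
schema error: expected keys x, y, z, rx, ry, rz, jaw
```

```bash
python3 - <<'E'
from h import *
rel([(.42,.15,.24,139),(.47,-.2,.24,139),(.499,-.386,.2,139)])
E
```

```text
t 0.15 tcp [0.1782 0.6246 0.238 ] rpy [-1.7992e+02  1.0000e-02  1.6409e+02] w 0.088 F [0.4 0.4 0.6] q [-1.36  0.54 -0.    1.54  0.    1.07 -0.07]
(0.42, 0.15, 0.24, 139) -> [-36.27 -39.01  -0.14] [-7.000e-02  2.000e-02  2.509e+01]
(0.47, -0.2, 0.24, 139) -> [-50.67 -71.3   -0.1 ] [-7.000e-02  2.000e-02  2.509e+01]
(0.499, -0.386, 0.2, 139) -> [-58.56 -88.39   3.93] [-7.000e-02  2.000e-02  2.509e+01]
```

All keys are required.

>>> apply_moves:
  commands:
    - {"x": -36, "y": -39, "z": 0, "rx": 0, "ry": 0, "rz": 25, "jaw": 1}
    - {"x": -36, "y": -39, "z": 0, "rx": 0, "ry": 0, "rz": 25, "jaw": 1}
    - {"x": -36, "y": -39, "z": 0, "rx": 0, "ry": 0, "rz": 25, "jaw": 1}
    - {"x": -36, "y": -39, "z": 0, "rx": 0, "ry": 0, "rz": 25, "jaw": 1}
    - {"x": -36, "y": -39, "z": 0, "rx": 0, "ry": 0, "rz": 25, "jaw": 1}
    - {"x": -36, "y": -39, "z": 0, "rx": 0, "ry": 0, "rz": 25, "jaw": 1}
    - {"x": -36, "y": -39, "z": 0, "rx": 0, "ry": 0, "rz": 25, "jaw": 1}
    - {"x": -36, "y": -39, "z": 0, "rx": 0, "ry": 0, "rz": 25, "jaw": 1}

```text
t: 0.82
tcp_pos: [0.3288, 0.3255, 0.2386]
eef_rot: [-3.141, 0.001, 2.428]
ft_force: [0.3, 0.6, 0.5]
grip_width: 0.0878
```

```bash
python3 - <<'E'
from h import *
rel([(.42,.15,.24,139),(.47,-.2,.24,139),(.499,-.386,.2,139)])
E
```

```text
t 0.82 tcp [0.3288 0.3255 0.2386] rpy [-1.7994e+02  3.0000e-02  1.3910e+02] w 0.0878 F [0.3 0.6 0.5] q [-1.04  0.22  0.19  2.02 -0.05  0.91  0.03]
(0.42, 0.15, 0.24, 139) -> [-18.39  -7.29  -0.12] [-0.06  0.03  0.1 ]
(0.47, -0.2, 0.24, 139) -> [-45.08 -30.47  -0.08] [-0.06  0.03  0.1 ]
(0.499, -0.386, 0.2, 139) -> [-59.45 -42.63   3.94] [-0.06  0.03  0.1 ]
```

>>> apply_moves:
  commands:
    - {"x": -18, "y": -7.3, "z": 0, "rx": 0, "ry": 0, "rz": 0, "jaw": 1}
    - {"x": -18, "y": -7.3, "z": 0, "rx": 0, "ry": 0, "rz": 0, "jaw": 1}
    - {"x": -18, "y": -7.3, "z": 0, "rx": 0, "ry": 0, "rz": 0, "jaw": 1}
    - {"x": -45, "y": -30.5, "z": 0, "rx": 0, "ry": 0, "rz": 0, "jaw": 1}
    - {"x": -45, "y": -30.5, "z": 0, "rx": 0, "ry": 0, "rz": 0, "jaw": 1}
    - {"x": -45, "y": -30.5, "z": 0, "rx": 0, "ry": 0, "rz": 0, "jaw": 1}
    - {"x": -45, "y": -30.5, "z": 0, "rx": 0, "ry": 0, "rz": 0, "jaw": 1}
    - {"x": -45, "y": -30.5, "z": 0, "rx": 0, "ry": 0, "rz": 0, "jaw": 1}

```text
t: 1.48
tcp_pos: [0.4261, 0.0098, 0.2391]
eef_rot: [-3.141, 0.001, 2.428]
ft_force: [1.9, 0.4, -0.2]
grip_width: 0.0881
```

```bash
python3 - <<'E'
from h import *
rel([(.47,-.2,.24,139),(.499,-.386,.2,139)])
E
```

```text
t 1.48 tcp [0.4261 0.0098 0.2391] rpy [-1.7997e+02  3.0000e-02  1.3911e+02] w 0.0881 F [ 1.9  0.4 -0.2] q [-0.53  0.15  0.44  2.12 -0.08  0.89  0.82]
(0.47, -0.2, 0.24, 139) -> [-17.05 -12.98  -0.07] [-0.03  0.03  0.11]
(0.499, -0.386, 0.2, 139) -> [-31.42 -25.15   3.94] [-0.03  0.03  0.11]
```

>>> apply_moves:
  commands:
    - {"x": -31.4, "y": -25.2, "z": 4, "rx": 0, "ry": 0, "rz": 0, "jaw": 1}
    - {"x": -31.4, "y": -25.2, "z": 4, "rx": 0, "ry": 0, "rz": 0, "jaw": 1}
    - {"x": -31.4, "y": -25.2, "z": 4, "rx": 0, "ry": 0, "rz": 0, "jaw": 1}
    - {"x": -31.4, "y": -25.2, "z": 4, "rx": 0, "ry": 0, "rz": 0, "jaw": 1}
    - {"x": -31.4, "y": -25.2, "z": 4, "rx": 0, "ry": 0, "rz": 0, "jaw": 1}
    - {"x": -31.4, "y": -25.2, "z": 4, "rx": 0, "ry": 0, "rz": 0, "jaw": 1}
    - {"x": -31.4, "y": -25.2, "z": 4, "rx": 0, "ry": 0, "rz": 0, "jaw": 1}
    - {"x": -31.4, "y": -25.2, "z": 4, "rx": 0, "ry": 0, "rz": 0, "jaw": 1}

```text
t: 2.15
tcp_pos: [0.4855, -0.3165, 0.206]
eef_rot: [-3.141, 0.0, 2.428]
ft_force: [1.1, 0.6, 0.2]
grip_width: 0.088
```

>>> apply_moves:
  commands:
    - {"x": -2.8, "y": -2.5, "z": 0, "rx": 0, "ry": 0, "rz": 0, "jaw": 1}
    - {"x": -2.8, "y": -2.5, "z": 0, "rx": 0, "ry": 0, "rz": 0, "jaw": 1}
    - {"x": -2.8, "y": -2.5, "z": 0, "rx": 0, "ry": 0, "rz": 0, "jaw": 1}

```text
t: 2.4
tcp_pos: [0.4892, -0.3563, 0.2055]
eef_rot: [-3.14, -0.0, 2.424]
ft_force: [0.1, 1.3, 0.5]
grip_width: 0.0881
```

```bash
python3 - <<'E'
from h import *
rel([(.499,-.386,.2,139)])
cap('wrist','w1')
E
```

```text
t 2.4 tcp [ 0.4892 -0.3563  0.2055] rpy [-1.7989e+02 -1.0000e-02  1.3890e+02] w 0.0881 F [0.1 1.3 0.5] q [ 0.17  0.54  0.54  1.72 -0.32  0.97  1.68]
(0.499, -0.386, 0.2, 139) -> [-2.69 -1.59  0.55] [-0.11 -0.01 -0.1 ]
```

View pics/w1.png

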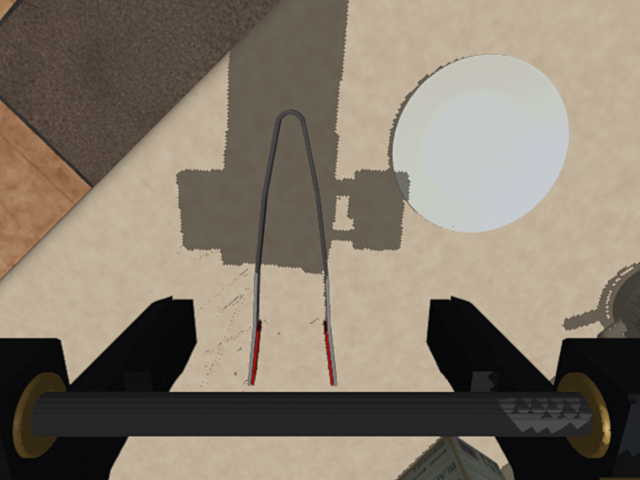

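```bash
python3 - <<'E'
from h import *
c=load('w1'); im=c['color'][:,:,::-1]
a=cv2.resize(im[100:400,200:380],None,fx=2.6,fy=2,interpolation=cv2.INTER_CUBIC); cv2.imwrite('pics/w1c.png',a)
b=ray_z(c,290,111,.021); l=ray_z(c,251,384,.021); r=ray_z(c,335,384,.021); m=(l+r)/2
d=(m-b)[:2]; e=d/np.linalg.norm(d); print(b,l,r,np.linalg.norm(d),np.linalg.norm(l-r),np.degrees(np.arctan2(d[1],d[0])), b[:2]+.102*e, m[:2]-.138*e)
a=np.array([ray_z(c,u,205,.022) for u in(263,320)]);print(a,'w',np.linalg.norm(a[0]-a[1]))
for v in (180,200,220,240): print(v,ray_z(c,291,v,.022))
print(pt(c,480,140),pt(c,480,58),pt(c,470,230),pt(c,395,145),pt(c,567,145),c['position'])
E
```

```text
[ 0.42470947 -0.31999374  0.021     ] [ 0.57720471 -0.5042593   0.021     ] [ 0.62692781 -0.44712873  0.021     ] 0.23600425028368158 0.07573828642873597 -41.27966936744023 [ 0.5013623  -0.38728672] [ 0.4983595  -0.38465058]
[[ 0.46330102 -0.38298893  0.022     ]
 [ 0.49258986 -0.34937006  0.022     ]] w 0.04458772315893058
180 [ 0.46304513 -0.35333609  0.022     ]
200 [ 0.4747183  -0.36380788  0.022     ]
220 [ 0.48673377 -0.37458674  0.022     ]
240 [ 0.49910683 -0.38568639  0.022     ]
[ 0.5383152  -0.22323256  0.00634146] [ 0.48736427 -0.19253882  0.01533638] [ 0.58952862 -0.27201847  0.01564261] [ 0.49627989 -0.27626852  0.01349186] [ 0.58316966 -0.17658222  0.01334391] [ 0.42975221 -0.30331174  0.35148911]
```

View pics/w1c.png

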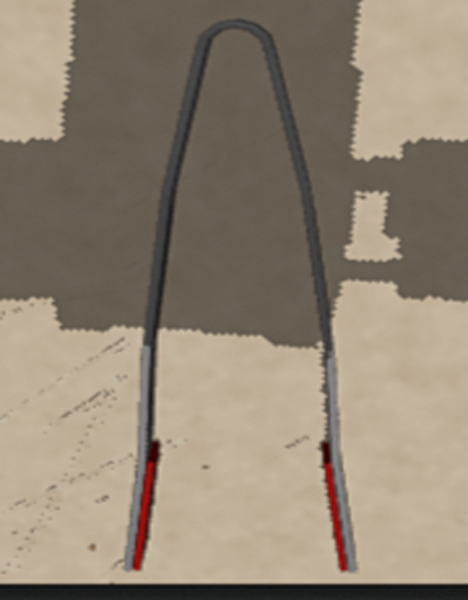

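```bash
python3 - <<'E'
from h import *
rel([(.5,-.386,.05,138.8),(.5,-.386,.005,138.8)])
E
```

```text
t 2.45 tcp [ 0.4898 -0.3539  0.2054] rpy [-1.7997e+02 -6.0000e-02  1.3905e+02] w 0.0882 F [ 0.8  0.3 -0.5] q [ 0.17  0.54  0.54  1.72 -0.32  0.97  1.68]
(0.5, -0.386, 0.05, 138.8) -> [-2.89 -1.75 15.54] [-0.03 -0.06  0.25]
(0.5, -0.386, 0.005, 138.8) -> [-2.89 -1.74 20.04] [-0.03 -0.06  0.25]
```

>>> apply_moves:
  commands:
    - {"x": -2.9, "y": -1.75, "z": 3, "rx": 0, "ry": 0, "rz": 0.25, "jaw": 1}
    - {"x": -2.9, "y": -1.75, "z": 6, "rx": 0, "ry": 0, "rz": 0.25, "jaw": 1}
    - {"x": -2.9, "y": -1.75, "z": 9, "rx": 0, "ry": 0, "rz": 0.25, "jaw": 1}
    - {"x": -2.9, "y": -1.75, "z": 12, "rx": 0, "ry": 0, "rz": 0.25, "jaw": 1}
    - {"x": -2.9, "y": -1.75, "z": 15, "rx": 0, "ry": 0, "rz": 0.25, "jaw": 1}
    - {"x": -2.9, "y": -1.75, "z": 15.5, "rx": 0, "ry": 0, "rz": 0.25, "jaw": 1}
    - {"x": -2.9, "y": -1.75, "z": 15.5, "rx": 0, "ry": 0, "rz": 0.25, "jaw": 1}
    - {"x": -2.9, "y": -1.75, "z": 15.5, "rx": 0, "ry": 0, "rz": 0.25, "jaw": 1}

```text
t: 3.12
tcp_pos: [0.501, -0.3856, 0.0517]
eef_rot: [-3.142, -0.0, 2.424]
ft_force: [0.3, -1.1, 1.5]
grip_width: 0.0885
```

```bash
python3 - <<'E'
from h import *
rel([(.5,-.386,.05,138.8),(.5,-.386,.004,138.8)])
c=cap('wrist','w2')
E
```

```text
t 3.12 tcp [ 0.501  -0.3856  0.0517] rpy [-1.8000e+02 -1.0000e-02  1.3887e+02] w 0.0885 F [ 0.3 -1.1  1.5] q [ 0.29  0.79  0.43  1.71 -0.45  0.74  1.8 ]
(0.5, -0.386, 0.05, 138.8) -> [ 0.05 -0.1   0.17] [-0.   -0.01  0.07]
(0.5, -0.386, 0.004, 138.8) -> [ 0.05 -0.1   4.77] [-0.   -0.01  0.07]
```

View pics/w2.png

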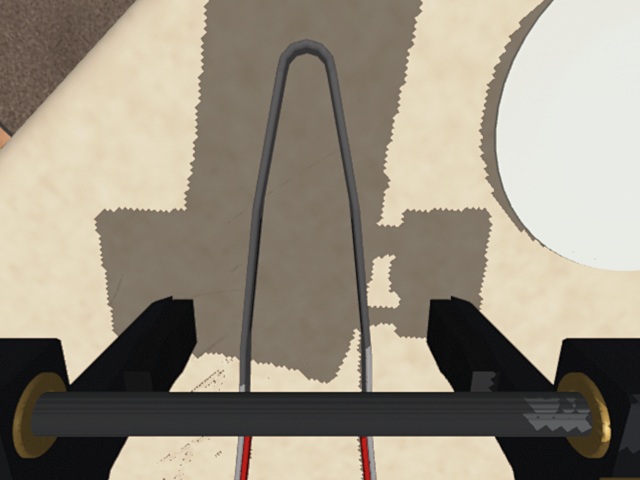

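>>> apply_moves:
  commands:
    - {"x": 0, "y": -0.1, "z": 1.5, "rx": 0, "ry": 0, "rz": 0, "jaw": 1}
    - {"x": 0, "y": -0.1, "z": 3, "rx": 0, "ry": 0, "rz": 0, "jaw": 1}
    - {"x": 0, "y": -0.1, "z": 4.3, "rx": 0, "ry": 0, "rz": 0, "jaw": 1}
    - {"x": 0, "y": -0.1, "z": 4.7, "rx": 0, "ry": 0, "rz": 0, "jaw": 1}
    - {"x": 0, "y": -0.1, "z": 4.7, "rx": 0, "ry": 0, "rz": 0, "jaw": 1}
    - {"x": 0, "y": -0.1, "z": 4.7, "rx": 0, "ry": 0, "rz": 0, "jaw": 0.75}
    - {"x": 0, "y": -0.1, "z": 4.7, "rx": 0, "ry": 0, "rz": 0, "jaw": 0.62}
    - {"x": 0, "y": -0.1, "z": 4.7, "rx": 0, "ry": 0, "rz": 0, "jaw": 0.5}
  newtons: 15

```text
t: 3.83
tcp_pos: [0.5011, -0.3875, 0.006]
eef_rot: [3.142, 0.003, 2.423]
ft_force: [1.1, 0.1, -0.1]
grip_width: 0.0703
```

>>> apply_moves:
  commands:
    - {"x": 0, "y": 0, "z": 0, "rx": 0, "ry": 0, "rz": 0, "jaw": 0.5}
    - {"x": 0, "y": 0, "z": 0, "rx": 0, "ry": 0, "rz": 0, "jaw": 0.5}
    - {"x": 0, "y": 0, "z": 0, "rx": 0, "ry": 0, "rz": 0, "jaw": 0.5}
    - {"x": 0, "y": 0, "z": 0, "rx": 0, "ry": 0, "rz": 0, "jaw": 0.5}

```text
t: 4.17
tcp_pos: [0.5014, -0.3879, 0.0065]
eef_rot: [-3.142, 0.004, 2.423]
ft_force: [0.6, -0.8, 3.2]
grip_width: 0.0445
```

```bash
python3 - <<'E'
from h import *
rel([(.5,-.386,.004,138.8)])
c=cap('wrist','w3')
E
```

```text
t 4.17 tcp [ 0.5014 -0.3879  0.0065] rpy [-180.      0.2   138.84] w 0.0445 F [ 0.6 -0.8  3.2] q [ 0.32  0.86  0.39  1.71 -0.48  0.67  1.82]
(0.5, -0.386, 0.004, 138.8) -> [0.23 0.06 0.25] [-0.    0.2   0.04]
```

View pics/w3.png

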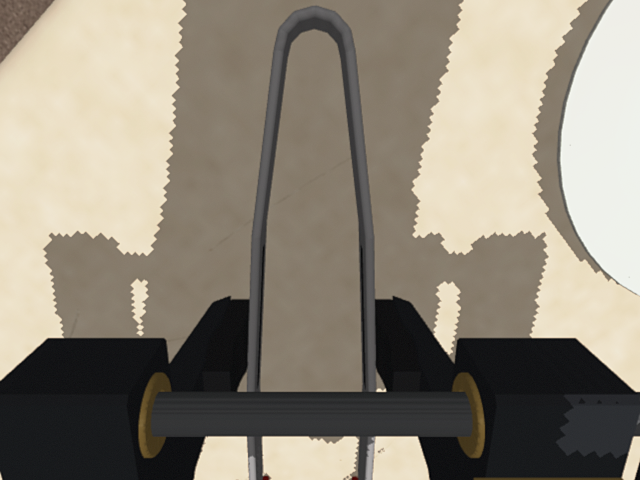

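>>> apply_moves:
  commands:
    - {"x": 0, "y": 0, "z": -1.5, "rx": 0, "ry": 0, "rz": 0, "jaw": 0.5}
    - {"x": 0, "y": 0, "z": -4, "rx": 0, "ry": 0, "rz": 0, "jaw": 0.5}
    - {"x": 0, "y": 0, "z": -7, "rx": 0, "ry": 0, "rz": 0, "jaw": 0.5}
    - {"x": 0, "y": 0, "z": -10, "rx": 0, "ry": 0, "rz": 0, "jaw": 0.5}
    - {"x": 0, "y": 0, "z": -13, "rx": 0, "ry": 0, "rz": 0, "jaw": 0.5}
    - {"x": 0, "y": 0, "z": -15.5, "rx": 0, "ry": 0, "rz": 0, "jaw": 0.5}
    - {"x": 0, "y": 0, "z": -16.5, "rx": 0, "ry": 0, "rz": 0, "jaw": 0.5}
    - {"x": 0, "y": 0, "z": -16.5, "rx": 0, "ry": 0, "rz": 0, "jaw": 0.5}

```text
t: 4.88
tcp_pos: [0.5021, -0.3885, 0.1745]
eef_rot: [3.141, 0.008, 2.423]
ft_force: [0.7, -0.4, -1.1]
grip_width: 0.0441
```

```bash
python3 - <<'E'
from h import *
rel([(.47,-.20,.18,160),(.43,.064,.17,180),(.456,.064,.17,180)])
c=cap('scene','s1')
E
```

```text
t 4.88 tcp [ 0.5021 -0.3885  0.1745] rpy [179.95   0.47 138.84] w 0.0441 F [ 0.7 -0.4 -1.1] q [ 0.23  0.63  0.52  1.67 -0.37  0.94  1.74]
(0.47, -0.2, 0.18, 160) -> [14.82 12.08 -0.67] [ -0.04   0.48 -21.16]
(0.43, 0.064, 0.17, 180) -> [35.21 29.32  0.18] [ -0.12   0.47 -41.16]
(0.456, 0.064, 0.17, 180) -> [33.25 31.03  0.2 ] [ -0.12   0.47 -41.16]
```

View pics/s1.png

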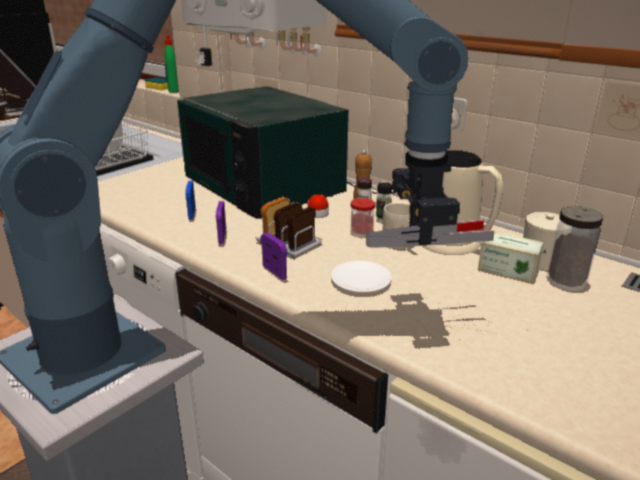

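>>> apply_moves:
  commands:
    - {"x": 1.5, "y": 1.2, "z": 0, "rx": 0, "ry": 0.4, "rz": -2, "jaw": 0.5}
    - {"x": 4, "y": 3.3, "z": 0, "rx": 0, "ry": 0.4, "rz": -5, "jaw": 0.5}
    - {"x": 6.5, "y": 5.4, "z": 0, "rx": 0, "ry": 0.4, "rz": -8, "jaw": 0.5}
    - {"x": 9, "y": 7.5, "z": 0, "rx": 0, "ry": 0.4, "rz": -11, "jaw": 0.5}
    - {"x": 11.5, "y": 9.6, "z": 0, "rx": 0, "ry": 0.4, "rz": -14, "jaw": 0.5}
    - {"x": 14, "y": 11.7, "z": 0, "rx": 0, "ry": 0.4, "rz": -17, "jaw": 0.5}
    - {"x": 16.5, "y": 13.8, "z": 0, "rx": 0, "ry": 0.4, "rz": -20, "jaw": 0.5}
    - {"x": 18, "y": 15, "z": 0, "rx": 0, "ry": 0.4, "rz": -22, "jaw": 0.5}

```text
t: 5.6
tcp_pos: [0.4623, -0.1518, 0.1693]
eef_rot: [3.141, -0.007, 2.813]
ft_force: [1.3, 0.7, -0.8]
grip_width: 0.044
```

```bash
python3 - <<'E'
from h import *
rel([(.43,.064,.17,180),(.456,.064,.17,180)])
E
```

```text
t 5.6 tcp [ 0.4623 -0.1518  0.1693] rpy [179.96  -0.4  161.19] w 0.044 F [ 1.3  0.7 -0.8] q [-0.12  0.38  0.43  2.04 -0.23  0.77  1.69]
(0.43, 0.064, 0.17, 180) -> [10.02 19.39  0.02] [  0.11  -0.39 -18.81]
(0.456, 0.064, 0.17, 180) -> [ 7.56 20.23  0.  ] [  0.11  -0.39 -18.81]
```

>>> apply_moves:
  commands:
    - {"x": 1.5, "y": 3, "z": 0, "rx": 0, "ry": -0.4, "rz": -3, "jaw": 0.5}
    - {"x": 3, "y": 6, "z": 0, "rx": 0, "ry": -0.4, "rz": -6, "jaw": 0.5}
    - {"x": 4.5, "y": 9, "z": 0, "rx": 0, "ry": -0.4, "rz": -9, "jaw": 0.5}
    - {"x": 6, "y": 12, "z": 0, "rx": 0, "ry": -0.4, "rz": -12, "jaw": 0.5}
    - {"x": 7.2, "y": 15, "z": 0, "rx": 0, "ry": -0.4, "rz": -15, "jaw": 0.5}
    - {"x": 8, "y": 18, "z": 0, "rx": 0, "ry": -0.4, "rz": -17.5, "jaw": 0.5}
    - {"x": 8, "y": 20, "z": 0, "rx": 0, "ry": -0.4, "rz": -18.8, "jaw": 0.5}
    - {"x": 8, "y": 20, "z": 0, "rx": 0, "ry": -0.4, "rz": -18.8, "jaw": 0.5}

```text
t: 6.27
tcp_pos: [0.4506, 0.068, 0.1686]
eef_rot: [3.139, -0.002, -3.134]
ft_force: [-0.1, 0.8, -0.9]
grip_width: 0.0439
```

>>> apply_moves:
  commands:
    - {"x": 0, "y": 0, "z": 0, "rx": 0, "ry": 0, "rz": 0, "jaw": 0.5}
    - {"x": 0, "y": 0, "z": 0, "rx": 0, "ry": 0, "rz": 0, "jaw": 0.5}

```text
t: 6.43
tcp_pos: [0.4493, 0.0678, 0.1673]
eef_rot: [3.139, -0.005, -3.133]
ft_force: [-0.5, -0.1, -0.3]
grip_width: 0.0443
```

```bash
python3 - <<'E'
from h import *
rel([(.456,.0635,.17,180)])
c=cap('wrist','w4'); c=cap('top','t4'); c=cap('scene','s4')
a=cv2.resize(load('t4')['color'][180:350,210:380,::-1],None,fx=3.5,fy=3.5,interpolation=cv2.INTER_CUBIC); cv2.imwrite('pics/t4c.png',a)
a=cv2.resize(load('s4')['color'][120:300,180:410,::-1],None,fx=3.3,fy=3.3,interpolation=cv2.INTER_CUBIC); cv2.imwrite('pics/s4c.png',a)
E
```

```text
t 6.43 tcp [0.4493 0.0678 0.1673] rpy [ 179.87   -0.26 -179.52] w 0.0443 F [-0.5 -0.1 -0.3] q [-0.49  0.32  0.29  2.11 -0.14  0.73  1.47]
(0.456, 0.0635, 0.17, 180) -> [-0.67 -0.44 -0.27] [ 0.12 -0.26  0.48]
```

View pics/w4.png

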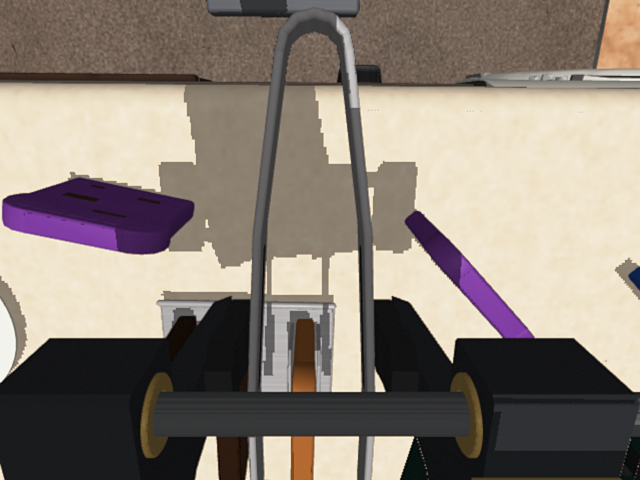

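View pics/t4c.png

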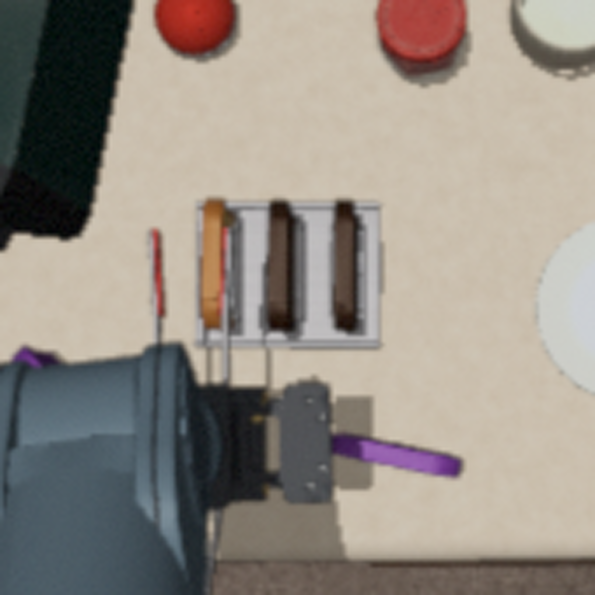

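View pics/s4c.png

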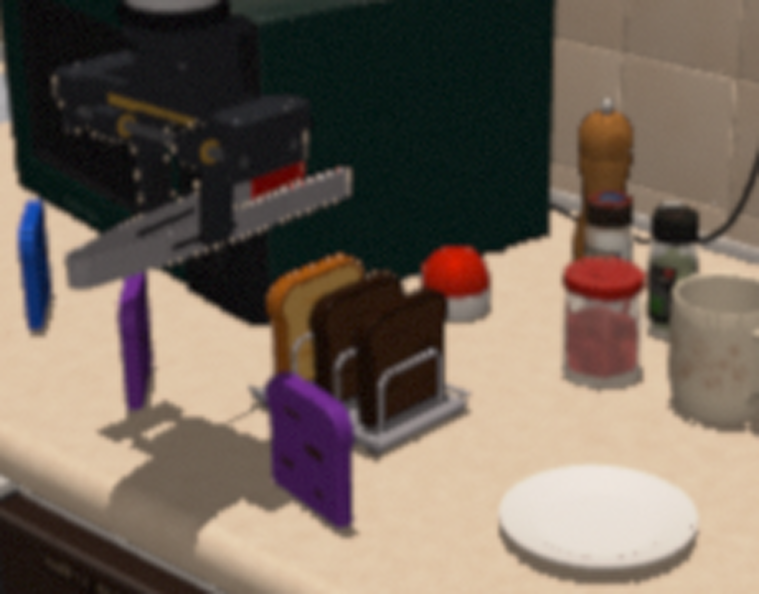

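```bash
python3 - <<'E'
from h import *
c=load('t4')
f=lambda u,v,h: ray_z(c,u/3.5+210-.4,v/3.5+180-.4,h)
a=[f(155,230,.182),f(225,226,.182),f(160,316,.182),f(222,318,.182)]
for p in a: print(p.round(4))
print('mid',((a[0]+a[1])/2).round(4),((a[2]+a[3])/2).round(4))
# depth-based: points near pads
P=cloud(c); im=c['color'].astype(int)
m=(P[...,2]>.15)&(P[...,2]<.2)&(P[...,0]>.53)&(P[...,0]<.62)&(abs(P[...,1]-.065)<.05)
print(m.sum()); 
for p in P[m][::4]: print(p.round(4),end=' ')
print()
m=(P[...,2]>.1)&(P[...,2]<.11)&(abs(P[...,0]-.57)<.06)&(abs(P[...,1]-.064)<.02); print('toast',P[m].mean(0),P[m].min(0),P[m].max(0))
c0=load('top0');P=cloud(c0)
m=(P[...,2]>.02)&(P[...,2]<.12)&(P[...,0]>.38)&(P[...,0]<.53)&(P[...,1]>.1)&(P[...,1]<.25); print('purple2',P[m].min(0),P[m].max(0)); q=P[m]; print(q[q[:,1].argmin()],q[q[:,0].argmin()])
# toast top line fit from top0 and scene0
for n in('top0','scene0'):
    d=load(n);Q=cloud(d);k=(Q[...,2]>.099)&(Q[...,2]<.108)&(abs(Q[...,0]-.567)<.06)&(abs(Q[...,1]-.064)<.02);q=Q[k]
    print(n,len(q),q.mean(0),np.polyfit(q[:,0],q[:,1],1),np.percentile(q[:,1],[3,97]),np.percentile(q[:,0],[2,98]))
E
```

```text
[0.5832 0.0904 0.182 ]
[0.5852 0.0457 0.182 ]
[0.5284 0.087  0.182 ]
[0.5267 0.0477 0.182 ]
mid [0.5842 0.068  0.182 ] [0.5276 0.0674 0.182 ]
182
[0.5839 0.0945 0.1824] [0.5831 0.0452 0.1841] [0.5815 0.0921 0.1836] [0.5809 0.043  0.184 ] [0.5793 0.0899 0.1833] [0.5786 0.0407 0.1845] [0.5762 0.045  0.1862] [0.5748 0.0898 0.184 ] [0.574  0.0427 0.1864] [0.5725 0.0875 0.1842] [0.5724 0.0414 0.1788] [0.5719 0.088  0.1664] [0.5682 0.0922 0.1828] [0.5677 0.0454 0.1823] [0.5658 0.0897 0.1842] [0.5654 0.0454 0.1831] [0.5634 0.0893 0.1872] [0.563  0.0452 0.1847] [0.5615 0.0898 0.1834] [0.561  0.0455 0.1821] [0.5592 0.0899 0.1832] [0.5586 0.0452 0.1846] [0.5569 0.0896 0.1851] [0.5566 0.0455 0.1822] [0.5546 0.0895 0.1852] [0.5544 0.0455 0.1818] [0.5524 0.0894 0.186 ] [0.5518 0.045  0.1862] [0.5505 0.0902 0.1809] [0.55   0.0457 0.1805] [0.5479 0.0894 0.1861] [0.5478 0.0456 0.1808] [0.5459 0.0898 0.1834] [0.5454 0.0454 0.1829] [0.5436 0.0898 0.1836] [0.5431 0.0453 0.1841] [0.5415 0.0878 0.1819] [0.541  0.0433 0.1815] [0.5403 0.0859 0.1646] [0.5368 0.0892 0.1871] [0.5366 0.0477 0.1826] [0.5347 0.0874 0.1845] [0.5343 0.0455 0.1821] [0.5326 0.0854 0.1826] [0.5322 0.0434 0.1811] [0.5312 0.0856 0.1667] 
toast [0.57067008 0.0634294  0.10351626] [0.52957537 0.05645174 0.10002358] [0.60874619 0.06918397 0.10996392]
purple2 [0.44250142 0.13545612 0.02006102] [0.51537709 0.20170882 0.09907415]
[0.45202543 0.13545612 0.07488163] [0.44250142 0.14262724 0.0751769 ]
top0 186 [0.57076967 0.06286204 0.10313964] [-0.00678838  0.06673664] [0.05682091 0.06908794] [0.5313184  0.60710871]
scene0 115 [0.56380886 0.06056791 0.10358584] [-0.00222793  0.06182404] [0.05347709 0.07012733] [0.52898678 0.60470871]
```

>>> apply_moves:
  commands:
    - {"x": -1.1, "y": -0.45, "z": 0, "rx": 0, "ry": -0.25, "rz": 0.5, "jaw": 0.5}
    - {"x": -1.1, "y": -0.45, "z": 0, "rx": 0, "ry": -0.25, "rz": 0.5, "jaw": 0.5}
    - {"x": -1.1, "y": -0.45, "z": 1, "rx": 0, "ry": -0.25, "rz": 0.5, "jaw": 0.5}
    - {"x": -1.1, "y": -0.45, "z": 2, "rx": 0, "ry": -0.25, "rz": 0.5, "jaw": 0.5}
    - {"x": -1.1, "y": -0.45, "z": 3, "rx": 0, "ry": -0.25, "rz": 0.5, "jaw": 0.5}
    - {"x": -1.1, "y": -0.45, "z": 4, "rx": 0, "ry": -0.25, "rz": 0.5, "jaw": 0.5}
    - {"x": -1.1, "y": -0.45, "z": 4, "rx": 0, "ry": -0.25, "rz": 0.5, "jaw": 0.5}
    - {"x": -1.1, "y": -0.45, "z": 4, "rx": 0, "ry": -0.25, "rz": 0.5, "jaw": 0.5}

```text
t: 7.25
tcp_pos: [0.4602, 0.0623, 0.1272]
eef_rot: [3.14, -0.0, 3.139]
ft_force: [0.3, -0.5, -0.7]
grip_width: 0.0442
```

```bash
python3 - <<'E'
from h import *
rel([(.460,.063,.0865,180)])
c=cap('top','t5'); c=cap('scene','s5')
a=cv2.resize(load('t5')['color'][220:300,240:340,::-1],None,fx=7,fy=7,interpolation=cv2.INTER_CUBIC); cv2.imwrite('pics/t5c.png',a)
a=cv2.resize(load('s5')['color'][140:280,220:380,::-1],None,fx=4.2,fy=4.2,interpolation=cv2.INTER_CUBIC); cv2.imwrite('pics/s5c.png',a)
E
```

```text
t 7.25 tcp [0.4602 0.0623 0.1272] rpy [ 1.7991e+02 -3.0000e-02  1.7984e+02] w 0.0442 F [ 0.3 -0.5 -0.7] q [-0.45  0.41  0.27  2.12 -0.18  0.64  1.51]
(0.46, 0.063, 0.0865, 180) -> [0.01 0.07 4.07] [ 0.09 -0.03 -0.16]
```

View pics/t5c.png

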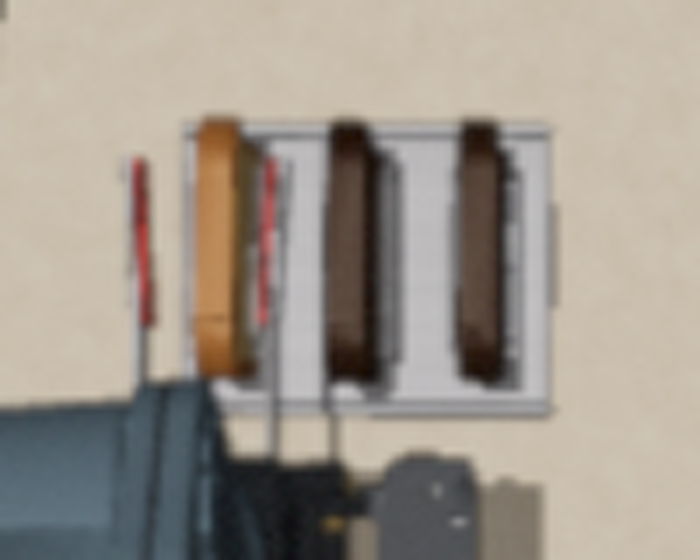

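View pics/s5c.png

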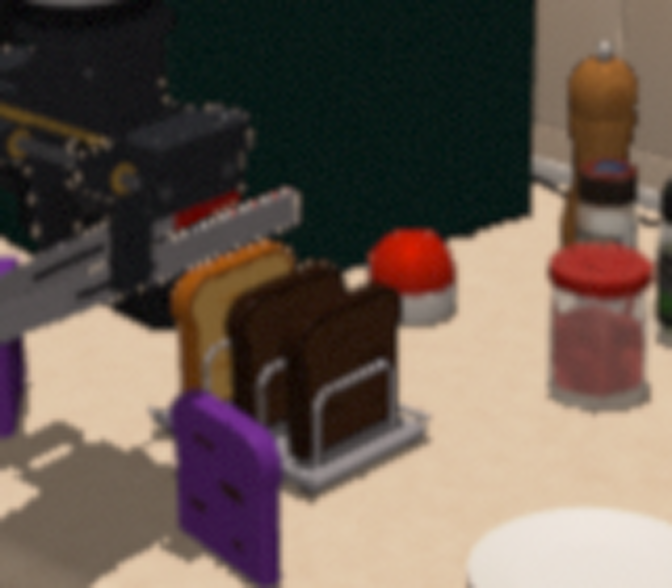

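>>> apply_moves:
  commands:
    - {"x": 0, "y": 0.05, "z": 1, "rx": 0, "ry": 0, "rz": -0.1, "jaw": 0.5}
    - {"x": 0, "y": 0.05, "z": 2, "rx": 0, "ry": 0, "rz": -0.1, "jaw": 0.5}
    - {"x": 0, "y": 0.05, "z": 3, "rx": 0, "ry": 0, "rz": -0.1, "jaw": 0.5}
    - {"x": 0, "y": 0.05, "z": 4, "rx": 0, "ry": 0, "rz": -0.1, "jaw": 0.5}
    - {"x": 0, "y": 0.05, "z": 4.1, "rx": 0, "ry": 0, "rz": -0.1, "jaw": 0.5}
    - {"x": 0, "y": 0.05, "z": 4.1, "rx": 0, "ry": 0, "rz": -0.1, "jaw": 0.5}
    - {"x": 0, "y": 0.05, "z": 4.1, "rx": 0, "ry": 0, "rz": -0.1, "jaw": 0.5}

```text
t: 7.93
tcp_pos: [0.4611, 0.0629, 0.087]
eef_rot: [3.14, 0.001, 3.14]
ft_force: [0.5, -0.0, -0.8]
grip_width: 0.0441
```

```bash
python3 - <<'E'
from h import *
rel([(.460,.063,.0865,180)])
c=cap('top','t6'); c=cap('scene','s6')
a=cv2.resize(load('t6')['color'][220:300,240:340,::-1],None,fx=7,fy=7,interpolation=cv2.INTER_CUBIC); cv2.imwrite('pics/t6c.png',a)
a=cv2.resize(load('s6')['color'][140:280,220:380,::-1],None,fx=4.2,fy=4.2,interpolation=cv2.INTER_CUBIC); cv2.imwrite('pics/s6c.png',a)
E
```

```text
t 7.93 tcp [0.4611 0.0629 0.087 ] rpy [1.7988e+02 7.0000e-02 1.7993e+02] w 0.0441 F [ 0.5 -0.  -0.8] q [-0.43  0.49  0.24  2.13 -0.22  0.54  1.54]
(0.46, 0.063, 0.0865, 180) -> [0.11 0.01 0.05] [ 0.12  0.07 -0.07]
```

View pics/t6c.png

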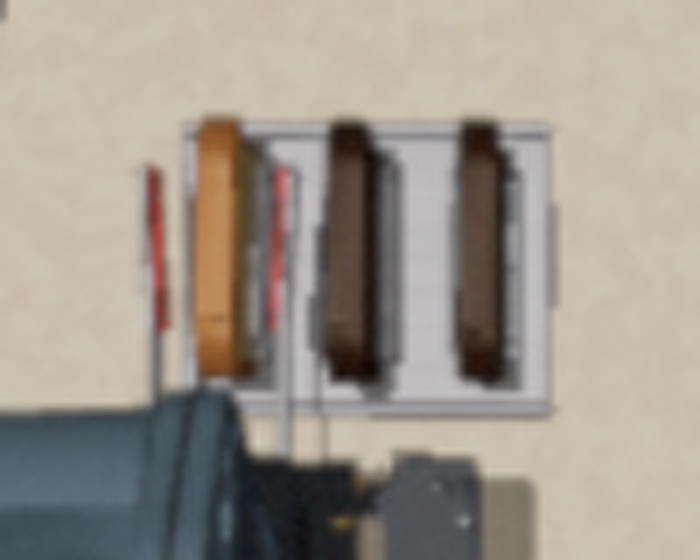

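View pics/s6c.png

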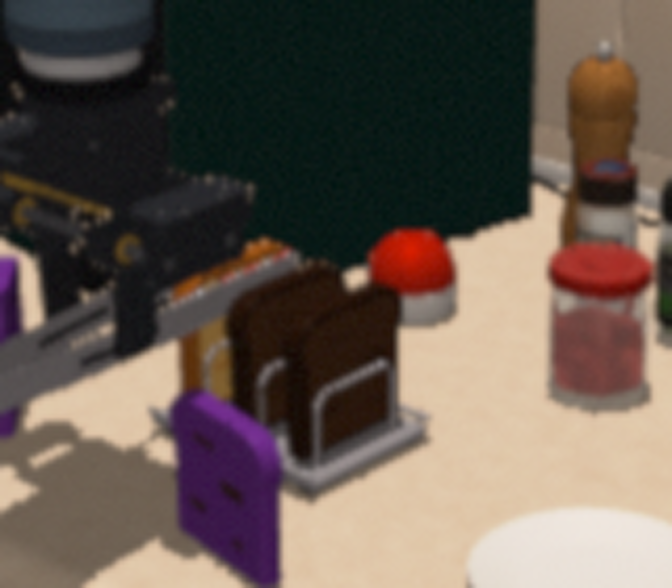

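>>> apply_moves:
  commands:
    - {"x": 0, "y": 0, "z": 0, "rx": 0, "ry": 0, "rz": 0, "jaw": 0.45}
    - {"x": 0, "y": 0, "z": 0, "rx": 0, "ry": 0, "rz": 0, "jaw": 0.4}
    - {"x": 0, "y": 0, "z": 0, "rx": 0, "ry": 0, "rz": 0, "jaw": 0.35}
    - {"x": 0, "y": 0, "z": 0, "rx": 0, "ry": 0, "rz": 0, "jaw": 0.3}
    - {"x": 0, "y": 0, "z": 0, "rx": 0, "ry": 0, "rz": 0, "jaw": 0.25}
    - {"x": 0, "y": 0, "z": 0, "rx": 0, "ry": 0, "rz": 0, "jaw": 0.2}
    - {"x": 0, "y": 0, "z": 0, "rx": 0, "ry": 0, "rz": 0, "jaw": 0.2}
    - {"x": 0, "y": 0, "z": 0, "rx": 0, "ry": 0, "rz": 0, "jaw": 0.2}
  newtons: 27

```text
t: 8.7
tcp_pos: [0.4615, 0.0631, 0.0875]
eef_rot: [3.139, 0.002, 3.141]
ft_force: [-0.3, 0.3, 1.2]
grip_width: 0.0318
```

```bash
python3 - <<'E'
from h import *
rel([(.460,.063,.0865,180)])
c=cap('top','t7'); c=cap('scene','s7')
a=cv2.resize(load('t7')['color'][220:300,240:340,::-1],None,fx=7,fy=7,interpolation=cv2.INTER_CUBIC); cv2.imwrite('pics/t7c.png',a)
E
```

```text
t 8.7 tcp [0.4615 0.0631 0.0875] rpy [1.7986e+02 1.4000e-01 1.7994e+02] w 0.0318 F [-0.3  0.3  1.2] q [-0.43  0.49  0.24  2.13 -0.22  0.54  1.54]
(0.46, 0.063, 0.0865, 180) -> [ 0.15 -0.01  0.1 ] [ 0.14  0.14 -0.06]
```

View pics/t7c.png

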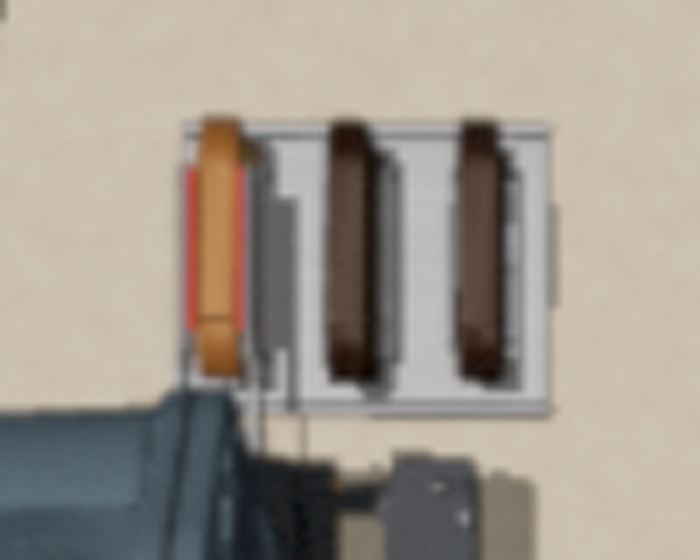

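>>> apply_moves:
  commands:
    - {"x": 0, "y": 0, "z": -0.4, "rx": 0, "ry": 0, "rz": 0, "jaw": 0.2}
    - {"x": 0, "y": 0, "z": -0.9, "rx": 0, "ry": 0, "rz": 0, "jaw": 0.2}
    - {"x": 0, "y": 0, "z": -1.5, "rx": 0, "ry": 0, "rz": 0, "jaw": 0.2}
    - {"x": 0, "y": 0, "z": -2.2, "rx": 0, "ry": 0, "rz": 0, "jaw": 0.2}
    - {"x": 0, "y": 0, "z": -2.9, "rx": 0, "ry": 0, "rz": 0, "jaw": 0.2}
    - {"x": 0, "y": 0, "z": -3.6, "rx": 0, "ry": 0, "rz": 0, "jaw": 0.2}
    - {"x": 0, "y": 0, "z": -4.2, "rx": 0, "ry": 0, "rz": 0, "jaw": 0.2}
    - {"x": 0, "y": 0, "z": -4.5, "rx": 0, "ry": 0, "rz": 0, "jaw": 0.2}

```text
t: 9.47
tcp_pos: [0.4619, 0.0631, 0.1336]
eef_rot: [3.139, 0.004, 3.14]
ft_force: [-0.5, -0.2, -1.2]
grip_width: 0.0318
```

```bash
python3 - <<'E'
from h import *
rel([(.4615,.0631,.225,180)])
c=cap('scene','s8')
a=cv2.resize(load('s8')['color'][120:280,190:380,::-1],None,fx=4,fy=3.7,interpolation=cv2.INTER_CUBIC); cv2.imwrite('pics/s8c.png',a)
E
```

```text
t 9.47 tcp [0.4619 0.0631 0.1336] rpy [179.83   0.21 179.93] w 0.0318 F [-0.5 -0.2 -1.2] q [-0.46  0.4   0.27  2.11 -0.18  0.65  1.51]
(0.4615, 0.0631, 0.225, 180) -> [ 0.    0.03 -9.14] [ 0.17  0.21 -0.07]
```

View pics/s8c.png

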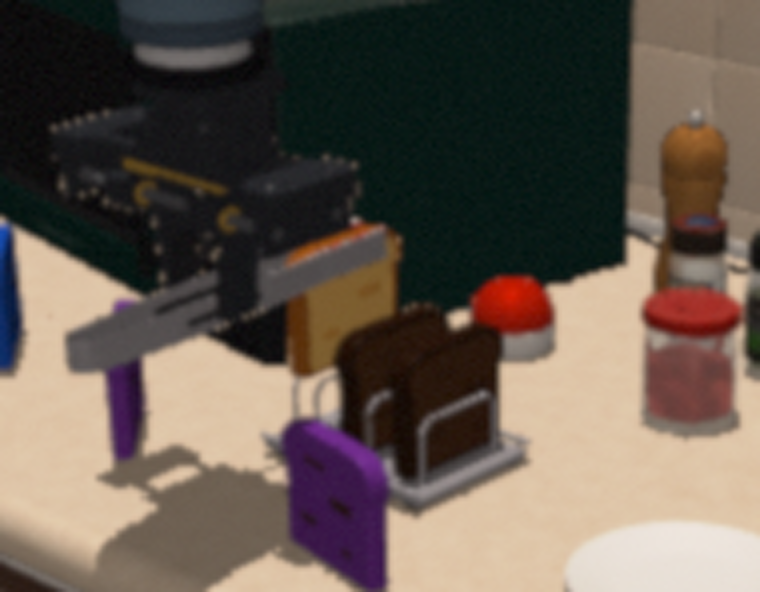

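>>> apply_moves:
  commands:
    - {"x": 0, "y": 0, "z": -0.6, "rx": 0, "ry": 0, "rz": 0, "jaw": 0.2}
    - {"x": 0, "y": 0, "z": -1.7, "rx": 0, "ry": 0, "rz": 0, "jaw": 0.2}
    - {"x": 0, "y": 0, "z": -3.1, "rx": 0, "ry": 0, "rz": 0, "jaw": 0.2}
    - {"x": 0, "y": 0, "z": -4.6, "rx": 0, "ry": 0, "rz": 0, "jaw": 0.2}
    - {"x": 0, "y": 0, "z": -6.1, "rx": 0, "ry": 0, "rz": 0, "jaw": 0.2}
    - {"x": 0, "y": 0, "z": -7.5, "rx": 0, "ry": 0, "rz": 0, "jaw": 0.2}
    - {"x": 0, "y": 0, "z": -8.6, "rx": 0, "ry": 0, "rz": 0, "jaw": 0.2}
    - {"x": 0, "y": 0, "z": -9.3, "rx": 0, "ry": 0, "rz": 0, "jaw": 0.2}

```text
t: 10.18
tcp_pos: [0.4619, 0.0628, 0.2279]
eef_rot: [3.138, 0.005, 3.14]
ft_force: [0.6, -0.6, -0.8]
grip_width: 0.0312
```

```bash
python3 - <<'E'
from h import *
rel([(.43,-.230,.225,180)])
c=cap('scene','s9'); P=cloud(c)
a=cv2.resize(c['color'][80:280,190:430,::-1],None,fx=3.2,fy=2.9,interpolation=cv2.INTER_CUBIC); cv2.imwrite('pics/s9c.png',a)
E
```

```text
t 10.18 tcp [0.4619 0.0628 0.2279] rpy [179.81   0.3  179.93] w 0.0312 F [ 0.6 -0.6 -0.8] q [-0.5   0.24  0.32  2.04 -0.1   0.87  1.44]
(0.43, -0.23, 0.225, 180) -> [  3.16 -29.29   0.18] [ 0.19  0.3  -0.07]
```

View pics/s9c.png

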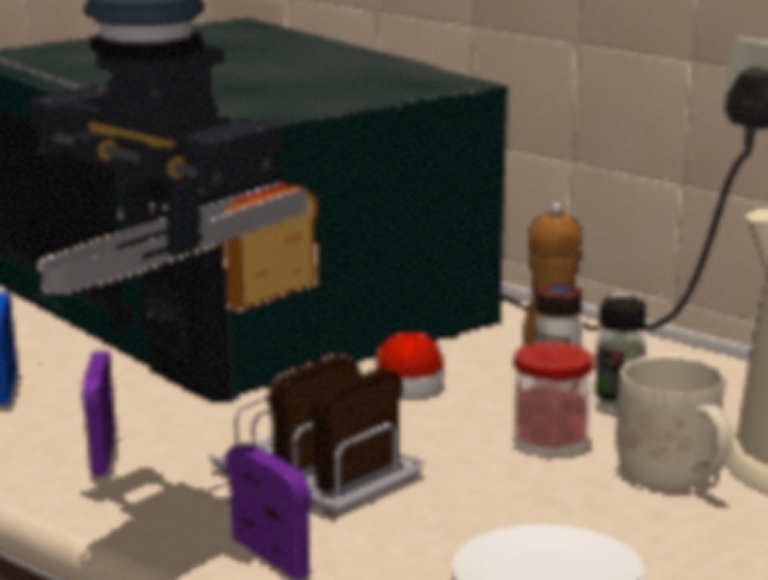

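>>> apply_moves:
  commands:
    - {"x": 0.1, "y": -0.8, "z": 0, "rx": 0, "ry": 0.2, "rz": 0, "jaw": 0.2}
    - {"x": 0.3, "y": -2.4, "z": 0, "rx": 0, "ry": 0.2, "rz": 0, "jaw": 0.2}
    - {"x": 0.5, "y": -4.5, "z": 0, "rx": 0, "ry": 0.2, "rz": 0, "jaw": 0.2}
    - {"x": 0.8, "y": -6.7, "z": 0, "rx": 0, "ry": 0.2, "rz": 0, "jaw": 0.2}
    - {"x": 1, "y": -8.9, "z": 0, "rx": 0, "ry": 0.2, "rz": 0, "jaw": 0.2}
    - {"x": 1.3, "y": -11.1, "z": 0, "rx": 0, "ry": 0.2, "rz": 0, "jaw": 0.2}
    - {"x": 1.5, "y": -13.3, "z": 0, "rx": 0, "ry": 0.2, "rz": 0, "jaw": 0.2}
    - {"x": 1.7, "y": -15.5, "z": 0, "rx": 0, "ry": 0.2, "rz": 0, "jaw": 0.2}

```text
t: 10.9
tcp_pos: [0.4441, -0.0936, 0.2272]
eef_rot: [3.138, 0.001, 3.14]
ft_force: [0.2, -1.3, -1.2]
grip_width: 0.0314
```

```bash
python3 - <<'E'
from h import *
rel([(.4315,-.230,.225,180)])
E
```

```text
t 10.9 tcp [ 0.4441 -0.0936  0.2272] rpy [1.7979e+02 7.0000e-02 1.7991e+02] w 0.0314 F [ 0.2 -1.3 -1.2] q [-0.25  0.22  0.42  2.07 -0.12  0.87  1.8 ]
(0.4315, -0.23, 0.225, 180) -> [  1.24 -13.64   0.16] [ 0.21  0.07 -0.09]
```

>>> apply_moves:
  commands:
    - {"x": 0.2, "y": -2.2, "z": 0.1, "rx": 0.2, "ry": 0, "rz": 0, "jaw": 0.2}
    - {"x": 0.4, "y": -4.4, "z": 0.1, "rx": 0.2, "ry": 0, "rz": 0, "jaw": 0.2}
    - {"x": 0.6, "y": -6.6, "z": 0.1, "rx": 0.2, "ry": 0, "rz": 0, "jaw": 0.2}
    - {"x": 0.8, "y": -8.8, "z": 0.1, "rx": 0.2, "ry": 0, "rz": 0, "jaw": 0.2}
    - {"x": 1, "y": -10.8, "z": 0.1, "rx": 0.2, "ry": 0, "rz": 0, "jaw": 0.2}
    - {"x": 1.2, "y": -12.4, "z": 0.1, "rx": 0.2, "ry": 0, "rz": 0, "jaw": 0.2}
    - {"x": 1.2, "y": -13.4, "z": 0.1, "rx": 0.2, "ry": 0, "rz": 0, "jaw": 0.2}
    - {"x": 1.2, "y": -13.6, "z": 0.1, "rx": 0.2, "ry": 0, "rz": 0, "jaw": 0.2}

```text
t: 11.57
tcp_pos: [0.4309, -0.2317, 0.2252]
eef_rot: [-3.141, 0.0, 3.137]
ft_force: [-0.0, -0.3, -0.9]
grip_width: 0.0313
```

```bash
python3 - <<'E'
from h import *
rel([(.4315,-.230,.186,180)])
E
```

```text
t 11.57 tcp [ 0.4309 -0.2317  0.2252] rpy [-179.97    0.    179.73] w 0.0313 F [-0.  -0.3 -0.9] q [-0.    0.3   0.48  1.99 -0.18  0.89  2.14]
(0.4315, -0.23, 0.186, 180) -> [-0.06  0.17  3.92] [-0.03  0.   -0.27]
```

>>> apply_moves:
  commands:
    - {"x": 0, "y": 0.15, "z": 0.6, "rx": 0, "ry": 0, "rz": 0, "jaw": 0.2}
    - {"x": 0, "y": 0.15, "z": 1.4, "rx": 0, "ry": 0, "rz": 0, "jaw": 0.2}
    - {"x": 0, "y": 0.15, "z": 2.2, "rx": 0, "ry": 0, "rz": 0, "jaw": 0.2}
    - {"x": 0, "y": 0.15, "z": 3, "rx": 0, "ry": 0, "rz": 0, "jaw": 0.2}
    - {"x": 0, "y": 0.15, "z": 3.6, "rx": 0, "ry": 0, "rz": 0, "jaw": 0.2}
    - {"x": 0, "y": 0.15, "z": 3.9, "rx": 0, "ry": 0, "rz": 0, "jaw": 0.2}
    - {"x": 0, "y": 0.15, "z": 3.9, "rx": 0, "ry": 0, "rz": 0, "jaw": 0.2}
    - {"x": 0, "y": 0.15, "z": 3.9, "rx": 0, "ry": 0, "rz": 0, "jaw": 0.2}

```text
t: 12.23
tcp_pos: [0.4309, -0.2301, 0.1861]
eef_rot: [-3.141, -0.0, 3.137]
ft_force: [-0.1, -0.3, -0.4]
grip_width: 0.0313
```

>>> apply_moves:
  commands:
    - {"x": 0, "y": 0, "z": 0, "rx": 0, "ry": 0, "rz": 0, "jaw": 0.2}
    - {"x": 0, "y": 0, "z": 0, "rx": 0, "ry": 0, "rz": 0, "jaw": 0.2}
    - {"x": 0, "y": 0, "z": 0, "rx": 0, "ry": 0, "rz": 0, "jaw": 0.2}
    - {"x": 0, "y": 0, "z": 0, "rx": 0, "ry": 0, "rz": 0, "jaw": 0.2}

```text
t: 12.57
tcp_pos: [0.4311, -0.2302, 0.1863]
eef_rot: [-3.141, 0.0, 3.137]
ft_force: [-0.2, 0.2, -1.1]
grip_width: 0.0318
```

```bash
python3 - <<'E'
from h import *
rel([(.4315,-.230,.186,180)])
c=cap('scene','s10'); P=cloud(c); t=cap('top','t10'); T=cloud(t)
for n,Q in(('scene',P),('top',T)):
    m=(Q[...,2]>.08)&(Q[...,2]<.23)&(abs(Q[...,0]-.555)<.075)&(abs(Q[...,1]+.23)<.04)&(Q[...,0]>.485)
    q=Q[m]; print(n,len(q),np.percentile(q,[1,50,99],axis=0).round(4))
m=(T[...,2]>.006)&(T[...,2]<.03)&(abs(T[...,0]-.54)<.09)&(abs(T[...,1]+.23)<.09); q=T[m]; print('plate',np.percentile(q,[.5,99.5],axis=0))
cv2.imwrite('pics/t10c.png',cv2.resize(t['color'][130:350,240:520,::-1],None,fx=2.7,fy=2.7,interpolation=cv2.INTER_CUBIC))
E
```

```text
t 12.57 tcp [ 0.4311 -0.2302  0.1863] rpy [-1.7996e+02  2.0000e-02  1.7974e+02] w 0.0318 F [-0.2  0.2 -1.1] q [ 0.02  0.36  0.46  2.03 -0.22  0.8   2.18]
(0.4315, -0.23, 0.186, 180) -> [-0.04  0.02  0.03] [-0.04  0.02 -0.26]
scene 968 [[ 0.4892 -0.2448  0.1165]
 [ 0.5269 -0.2373  0.1575]
 [ 0.5808 -0.2184  0.2025]]
top 570 [[ 0.4873 -0.2435  0.1196]
 [ 0.5344 -0.2284  0.2008]
 [ 0.5834 -0.2164  0.207 ]]
plate [[ 0.47495369 -0.29426353  0.00602999]
 [ 0.60484922 -0.16210623  0.01851147]]
```

View pics/s10.png

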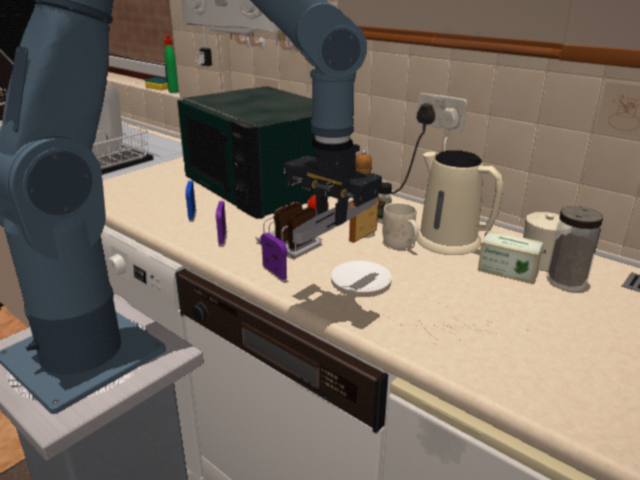

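View pics/t10c.png

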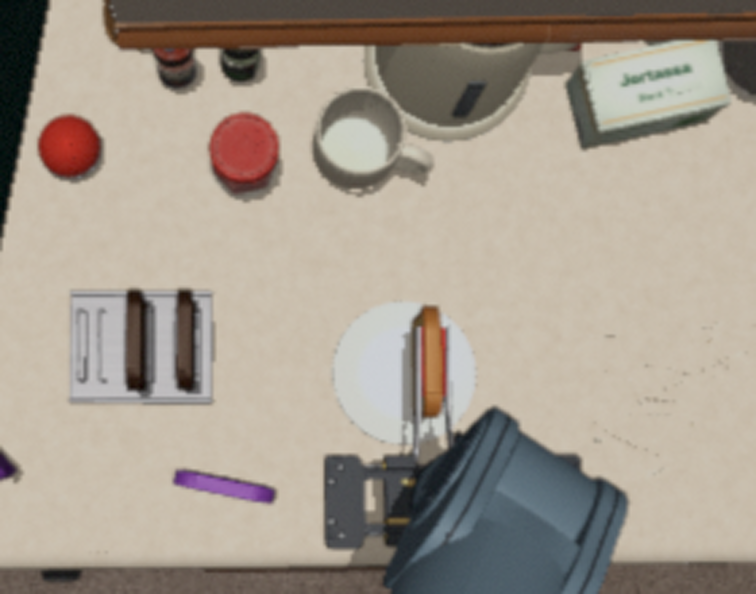

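```bash
python3 - <<'E'
from h import *
c=load('s10'); P=cloud(c)
m=(P[...,2]>.118)&(P[...,2]<.168)&(abs(P[...,0]-.54)<.04)&(abs(P[...,1]+.237)<.012); q=P[m]
A=np.c_[q[:,0],q[:,2],np.ones(len(q))]; k=np.linalg.lstsq(A,q[:,1],rcond=None)[0]; print(len(q),'yaw,tilt deg',np.degrees(np.arctan(k[:2])))
s=manip.get_state(); print(abs(s['dq']).max(), s['t'])
manip.job_done()
E
```

```text
470 yaw,tilt deg [-0.98111441 -0.08510634]
0.0029616871036495544 12.6667
the job is handed in; nothing more can be done
```

The job is handed in at 12.7 s. The arm picked up the tongs, closed the red tips on the top edge of the golden toast and drew it straight up. It is now held over the plate.

- **Grip:** opening was 31.8 mm at the last reading, against 32 mm expected when closed on the slice. The commanded grip was 27 N.
- **Position:** the slice is at about (0.536, −0.230) m. The plate was measured at about (0.540, −0.228) m, so it is within about 4 mm of the middle. The slice's lower edge is about 9 cm above the plate.
- **Steadiness:** tilt is about 0.1°, and the arm was practically still (joint speeds up to 0.003 rad/s).
- **Other objects:** the last pictures show both rye slices in their slots. The plate, jam jar, mug and look-alikes appear to be where they were. By the planned clearances and the pictures, the robot never touched the toast.

No check failed. The two cameras and the geometry differed by 2–5 mm, most of all along the slice's length.

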